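# Sweep the loose red penetrators into the parts pan

## Task

Clear the three loose red cable penetrators off the bench: with your fingertips, sweep them across the bench and in through the open mouth of the steel parts pan until each lies wholly inside, past the sloping lip. Push them along steadily, without pinching, lifting or flicking them. Leave the two black plugs and everything else on the bench where they are.

Things in the scene. Friction and masses are not known exactly. Their poses are not given: they have to be found in the camera images.
- pan: Steel hand scoop (parts pan) flat on the bench; it does not shift. Origin: underside, mid floor. -x points out of its open mouth, +x to the back wall and black handle, z up. Floor 1.5 mm thick, flat from x = -0.066 to 0.064. Side walls (inner faces y = -0.088, 0.088) rise from 14 mm high at the mouth to 30 mm at the back wall. Handle: 120 mm on behind, under 50 mm high
- pan_mouth (a point): Middle of the front edge of the pan's flat floor, 1.5 mm above the bench; same axes as the pan. In front of it a lip across the whole width slopes down to the bench over 14 mm (to -x). No wall closes the mouth, 176 mm wide
- red_1: The first of three alike red cable penetrators (smooth anodised aluminium, slides easily): 28 mm tall, mass about 38 g, standing on its hexagonal body (30 mm across flats, 35 mm across corners, 18 mm high); a 12 mm wide, 10 mm long threaded shank points up from it. Origin: centre of the underside; z up along the shank
- red_2: The second of three alike red cable penetrators (smooth anodised aluminium, slides easily): 28 mm tall, mass about 38 g, standing on its hexagonal body (30 mm across flats, 35 mm across corners, 18 mm high); a 12 mm wide, 10 mm long threaded shank points up from it. Origin: centre of the underside; z up along the shank
- red_3: The third of three alike red cable penetrators (smooth anodised aluminium, slides easily): 28 mm tall, mass about 38 g, standing on its hexagonal body (30 mm across flats, 35 mm across corners, 18 mm high); a 12 mm wide, 10 mm long threaded shank points up from it. Origin: centre of the underside; z up along the shank
- plug_1: The first of two black blanking plugs, to be left alone: 28 mm tall, mass about 38 g, standing on its hexagonal body (30 mm across flats, 35 mm across corners, 18 mm high); a 12 mm wide, 10 mm long threaded shank points up from it. Origin: centre of the underside; z up along the shank
- plug_2: The second of two black blanking plugs, to be left alone: 28 mm tall, mass about 38 g, standing on its hexagonal body (30 mm across flats, 35 mm across corners, 18 mm high); a 12 mm wide, 10 mm long threaded shank points up from it. Origin: centre of the underside; z up along the shank
- dome: Clear (milky-looking) dome on a round black flange, to be left alone: flange 90 mm wide and 14 mm high, 48 mm high overall. Origin: centre of the underside
- disc: Clear acrylic disc lying flat, to be left alone: 84 mm wide, 6 mm thick. Origin: centre of the underside
- screwdriver: Green-handled screwdriver lying along its own x axis, handle to -x, to be left alone: 190 mm long, handle 26 mm thick. Origin: middle of its length, on the bench
- soap: Clear pump bottle with black pump, to be left alone: 66 mm wide, 173 mm tall. Origin: centre of the underside

How it is judged (in metres and radians):
At the end, for the whole second after the job is handed in: All three red penetrators lie at rest in the pan: centre of the body at least 8 mm behind the front edge of the flat floor, between the walls and less than 26 mm above the bench. The black plugs, dome, disc, screwdriver and pump bottle are within 20 mm of where they began (x of red_1 in the frame of pan between -0.058 and 0.066 m and y of red_1 in the frame of pan between -0.089 and 0.089 m and height (world z) of each of red_1, red_2, red_3 below 0.026 m and linear speed of each of red_1, red_2, red_3 below 0.02 m/s and x of red_2 in the frame of pan between -0.058 and 0.066 m and y of red_2 in the frame of pan between -0.089 and 0.089 m and x of red_3 in the frame of pan between -0.058 and 0.066 m and y of red_3 in the frame of pan between -0.089 and 0.089 m and distance of each of plug_1, plug_2, dome, disc, screwdriver, soap from where it was at the start of the episode below 0.02 m); the robot touches nothing.
It fails at once if a red penetrator is lifted more than 30 mm off the bench (height (world z) of any of red_1, red_2, red_3 above 0.03 m).
It fails at once if a red penetrator is pinched or pressed hard (over 15 N from the fingers) (contact force between the fingers and red_1 above 15 N or contact force between the fingers and red_2 above 15 N or contact force between the fingers and red_3 above 15 N).
It fails at once if a red penetrator is flicked (faster than 0.8 m/s) (linear speed of any of red_1, red_2, red_3 above 0.8 m/s).
It fails at once if a black plug, the dome, disc, screwdriver or pump bottle is moved more than 20 mm (distance of any of plug_1, plug_2, dome, disc, screwdriver, soap from where it was at the start of the episode above 0.02 m).
It also fails if it takes over 72 s, if anything falls off the work surface, if the arm or the gripper's body presses on something with over 40 N, if the wrist force passes 120 N, or if a joint passes its speed limit or range.

## Robot

A 7-joint arm with a two-finger parallel gripper is mounted at the origin on the work surface. World frame = base frame: x ahead of the robot, y to its left, z up, the work surface at z = 0. Lengths are in mm, angles in rad, forces in N, time in s.
With the tool pointing down it reaches from about 400 to 850 mm from the base axis. Payload 10.4 kg.
Tool frame: the origin (TCP) lies at the very end of the fingers, on their centre line; the grasp point (between the pads) lies 19 mm behind it; z points along the fingers, y is the line along which they close (so a half turn about z gives the same grasp; the last joint's range is limited). The gripper opens to 85 mm and grips with 20 to 120 N. Pads are 22 mm wide; open, the fingers measure 114 mm over their backs; the gripper's body (76 mm by 85 mm) begins 54 mm behind the grasp point. The pads swing forward as they close: fully open they stand 13 mm farther back than shut.
Start: joints at [-1.193, 0.332, -0.065, 1.46, 0.022, 1.35, -0.088], TCP at [243.836, 575.495, 231.338] pointing down, gripper open.
Joint ranges: [-2.6, 2.6], [-0.5, 2.12], [-1.47, 1.34], [0.16, 2.42], [-1.27, 4.41], [0.06, 2.06], [-2.6, 2.6]. Speed limits (rad/s): [2.22, 2.22, 2.79, 2.79, 3.14, 3.14, 3.14].

## Interface

Orientations are given as a rotation vector (axis times angle).
In Python, from bench import manip gives the robot as it stands. The module is installed in compiled form; this text tells all that it offers.
- The arm moves only by the tool play_rows, never from a script. Its argument "rows" is a list of rows, each a list of 7 numbers: the shift along the tool's x, y, z in mm, then the turn, a rotation vector about the tool's x, y, z in rad, then the opening in per cent of the stroke, from 0 (shut) to 100 (fully open). A call has exactly 8 rows; each row is the pose to reach, as a shift and turn from the pose commanded when the call began, along the tool's axes at that moment; what a row does not reach only later rows make up. A row lasts 1/12 s, in which the tool goes at most 41.7 mm and 7.16 degrees, less where a joint would pass 70% of its speed; a pose out of reach is approached as far as the arm can. A call with a gripper value outside its range is refused whole. The fingers move at their own pace and stop on an object; the grip force is fixed at half the most. Time passes only in rows, so rows that repeat a pose let the fingers close, or fill a call up. It gives the time, the measured TCP pose, the force, the opening and the grip force at its end, in the units of the state.
- manip.get_state(): the state, without advancing time (a new reading comes with each control period).
- manip.camera(name): name is "scene" or "top"; returns the picture (420x560x3 uint8, red, green, blue); there is no depth.
- manip.get_calibration(name): a dict with "K" (3x3 intrinsics, pixels), "k1" (the pictures are not rectified: a ray, as slopes to the right and down, at radius r is drawn at 1 + k1 r^2 times it, then the intrinsics apply), "R" (3x3) and "t" (3): a world point X has camera coordinates R X + t. Camera axes: x right, y down, z forward; pixel columns grow to the right and rows downward; lengths in mm; the calibration is good to about 2 mm. A picture is of the moment at which its call begins. get_calibration takes no time and is no camera call.
- manip.close_job(): hands the job in; it is judged then, once.
The state is a dict: "t": time; "joints": joint angles; "dq": joint speeds; "joint_efforts": joint torques, N m; "ee_pos": TCP position; "tool_rot": TCP orientation; "contact_force": force on the tool from outside, world axes, zero at the start; "moment": the same for the moment, N m; "grip_width": finger opening in mm; "grip_force": force on a finger pad.
Only numpy, scipy, OpenCV 4.12 (cv2) and the standard library are available. Lean on these libraries where they do the work, as an engineer would, in place of code of your own. Each camera call takes 0.05 s, during which the arm holds its last target. There are 200 camera calls.

## Working session

There is one attempt and no reset: what is moved stays moved. The work goes in short steps, Python scripts to look and compute and a tool call to move; the robot and the scene stay as the last step left them, time stands still between calls to the robot, and variables do not carry over. Pictures are saved under pics/ and viewed, at most 10 in all, crops included, and the job is handed in when it is done.

Besides the shell and the picture viewer there is one more tool, called after "Call:" by a JSON object that holds its "fn" and its "kwargs". play_rows: Moves the arm, as the interface text tells. Its arguments: {"type":"object","properties":{"rows":{"type":"array","items":{"type":"array","items":{"type":"number"}}}},"required":["rows"]}

```bash
mkdir -p pics
python3 - <<'E'
from bench import manip
import cv2
s=manip.get_state();print(s)
for n in("scene","top"):
    cv2.imwrite(f"pics/{n}0.png",manip.camera(n)[:,:,::-1]);print(manip.get_calibration(n))
E
```

```text
{'t': 0.0, 'joints': array([-1.19258262,  0.33288301, -0.06468675,  1.46095541,  0.0216239 ,
        1.34989421, -0.08851787]), 'dq': array([-0.00067731,  0.00095922, -0.00095054,  0.00072102,  0.00070843,
       -0.00070208, -0.00116148]), 'joint_efforts': array([-7.35633694e-05, -6.25452447e+01,  4.88541042e-02, -3.91605949e+01,
        1.62490614e-02,  9.83878796e-03,  1.30858643e-05]), 'ee_pos': array([243.72657212, 575.10686352, 230.50222345]), 'tool_rot': array([-6.25357925e-01, -3.07852373e+00,  2.24730395e-03]), 'contact_force': array([-0.34680788, -0.28337544,  0.74287129]), 'moment': array([ 0.02369241, -0.03190436,  0.01379113]), 'grip_force': 0.0, 'grip_width': 85.55783055368978}
{'K': array([[434.31975467,   0.        , 271.30803022],
       [  0.        , 434.31975467, 211.28265067],
       [  0.        ,   0.        ,   1.        ]]), 'k1': 0.026634081593961467, 'R': array([[-0.45387468,  0.89100112, -0.01071392],
       [ 0.57283235,  0.28254783, -0.76943474],
       [-0.68254002, -0.35536423, -0.63863557]]), 't': array([ 249.25773536, -348.4613911 , 1338.78104295])}
{'K': array([[410.36393936,   0.        , 281.69365568],
       [  0.        , 410.36393936, 207.96512425],
       [  0.        ,   0.        ,   1.        ]]), 'k1': -0.09339505947876305, 'R': array([[-0.02068678, -0.99971025, -0.01230741],
       [-0.99420084,  0.02186902, -0.1052921 ],
       [ 0.10553074,  0.01005788, -0.99436518]]), 't': array([ 25.06100718, 617.64959092, 823.4655853 ])}
```

View pics/top0.png

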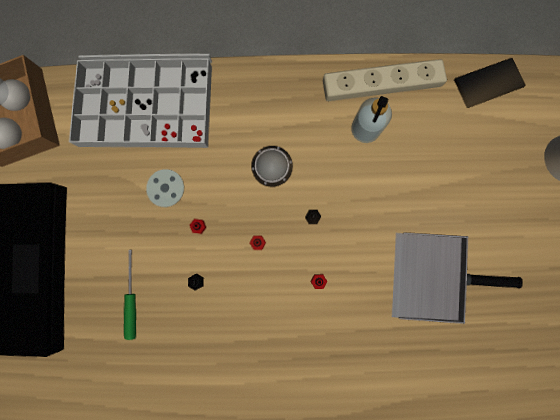

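View pics/scene0.png

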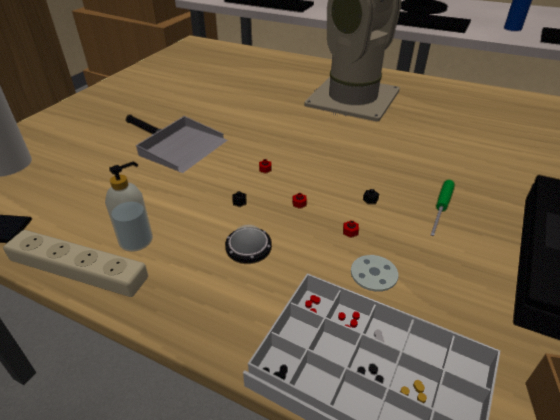

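The top view shows reds at about (198,226), (258,242) and (319,281), and black plugs at (313,216) and (196,282). The pan is at (432,278), with its mouth facing left near column 396. The scene view agrees, and the arm is out of the way.

```bash
cat > h.py <<'E'
from bench import manip
import cv2, numpy as np
def ray(n,uv,z):
    c=manip.get_calibration(n);K,k=c["K"],c["k1"];R,t=np.array(c["R"]),np.array(c["t"])
    d=np.array([(uv[0]-K[0,2])/K[0,0],(uv[1]-K[1,2])/K[1,1]]);p=d.copy()
    for _ in range(20): p=d/(1+k*(p@p))
    v=R.T@np.array([p[0],p[1],1]);o=-R.T@t
    return (o+v*(z-o[2])/v[2])[:2]
def blobs(im,kind):
    h=cv2.cvtColor(im,cv2.COLOR_RGB2HSV)
    m=((h[...,0]<8)|(h[...,0]>172))&(h[...,1]>150)&(h[...,2]>60) if kind=="red" else h[...,2]<45
    n,_,s,c=cv2.connectedComponentsWithStats(m.astype(np.uint8))
    return [(c[i],s[i,4]) for i in range(1,n) if 60<s[i,4]<500]
def show():
    im=manip.camera("top")
    for k in("red","black"):
        for c,a in blobs(im,k): print(k,c.round(1),a,ray("top",c,14).round(0))
    return im
E
python3 - <<'E'
from h import *
show()
for p in [(398,234),(394,319),(466,236),(464,322),(401,233),(396,319)]: print(p,ray("top",p,10).round())
print("dome",ray("top",(272,166),14),"disc",ray("top",(165,188),6),"soap",ray("top",(366,130),30))
print("drv",ray("top",(130,250),8),ray("top",(130,338),13),"box",ray("top",(66,187),50),ray("top",(50,355),50))
from scipy.spatial.transform import Rotation as Rt
s=manip.get_state();print(Rt.from_rotvec(s["tool_rot"]).as_matrix().round(3))
E
python3 -c "
import cv2;i=cv2.imread('pics/top0.png')[195:345,160:480];cv2.imwrite('pics/c.png',cv2.resize(i,None,fx=2.5,fy=2.5,interpolation=2))"
```

```text
red [197.2 225.9] 160 [585. 193.]
red [257.2 242.5] 154 [548.  66.]
red [318.5 281.4] 151 [464. -62.]
black [380.2 106.2] 137 [ 841. -210.]
black [312.9 216.5] 163 [600. -54.]
black [462.2 279.9] 376 [ 458. -369.]
black [195.1 281.5] 184 [468. 198.]
(398, 234) [ 559. -235.]
(394, 319) [ 380. -219.]
(466, 236) [ 551. -384.]
(464, 322) [ 368. -370.]
(401, 233) [ 561. -242.]
(396, 319) [ 380. -224.]
dome [711.57344972  31.10350411] disc [670.42605642 266.56295739] soap [ 782.64341291 -172.5503007 ]
drv [536.43012324 342.26398888] [349.71567477 339.76326227] box [671.16903212 469.74652241] [320.01642105 498.7896405 ]
[[-0.921  0.39  -0.   ]
 [ 0.39   0.921 -0.001]
 [-0.    -0.001 -1.   ]]
```

View pics/c.png

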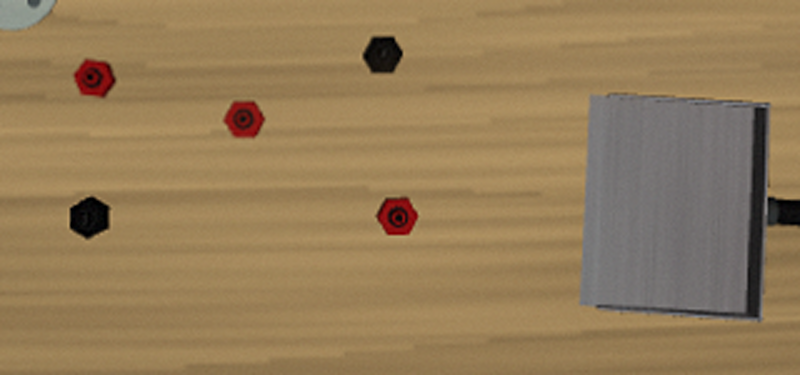

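The crop confirms the hexagons and shows the pan rotated by about 5°. The plan is to push along -y with the fingers nearly shut, taking red_3 first, then red_2, then red_1.

Call:
{"fn": "play_rows", "kwargs": {"rows": [[-55,-57,0,0,0,0.12,14],[-110,-113,0,0,0,0.24,14],[-165,-170,0,0,0,0.36,14],[-220,-227,0,0,0,0.48,14],[-275,-284,0,0,0,0.6,14],[-330,-340,0,0,0,0.72,14],[-385,-397,0,0,0,0.84,14],[-438,-452,0,0,0,0.96,14]]}}

```text
t: 0.82
ee_pos: [364.3, 262.6, 231.2]
tool_rot: [-1.983, -2.436, -0.0]
contact_force: [1.1, 1.0, 0.5]
grip_width: 11.7
grip_force: 0.0
```

```bash
cat >> h.py <<'E'
from scipy.spatial.transform import Rotation as Rt
def go(x,y,z,yaw):
    "shift/turn in current tool axes to reach world x,y,z with tool x at yaw deg, tool down"
    s=manip.get_state();R=Rt.from_rotvec(s["tool_rot"]);a=np.deg2rad(yaw);c,n=np.cos(a),np.sin(a)
    G=Rt.from_matrix(np.array([[c,n,0],[n,-c,0],[0,0,-1.]]))
    print("t",round(s["t"],2),s["ee_pos"].round(1),"f",s["contact_force"].round(1),"w",round(s["grip_width"],1))
    print("shift",R.inv().apply(np.array([x,y,z])-s["ee_pos"]).round(1),"turn",(R.inv()*G).as_rotvec().round(3))
E
python3 -c "
from h import *
go(471,-12,60,81.5)"
```

```text
t 0.82 [364.3 262.6 231.2] f [1.1 1.  0.5] w 11.7
shift [-290.6   48.8  171.1] turn [-0.    -0.     0.353]
```

Call:
{"fn": "play_rows", "kwargs": {"rows": [[-36,6,21,0,0,0.05,14],[-72,12,42,0,0,0.1,14],[-108,18,63,0,0,0.16,14],[-144,24,85,0,0,0.22,14],[-182,30,107,0,0,0.27,14],[-218,37,128,0,0,0.32,14],[-254,43,150,0,0,0.353,14],[-290,49,171,0,0,0.353,14]]}}

```text
t: 1.48
ee_pos: [470.6, -5.0, 63.0]
tool_rot: [2.376, 2.054, 0.001]
contact_force: [1.1, 1.2, 0.1]
grip_width: 12.3
grip_force: 0.0
```

Run:
```python
from h import *
im=show();cv2.imwrite("pics/a.png",im[:,:,::-1])
go(471,-12,5,81.5)
```

```text
red [197.3 225.9] 163 [586. 193.]
red [257.1 242.4] 155 [548.  66.]
black [380.1 106.2] 134 [ 841. -210.]
black [312.9 216.5] 161 [600. -54.]
black [462.2 279.6] 363 [ 458. -369.]
black [294.7 255.2] 94 [519. -13.]
black [195.1 281.5] 183 [468. 198.]
t 1.53 [470.2 -12.   59.6] f [-3.3 -5.4 -2.4] w 11.7
shift [ 0.3  0.8 54.6] turn [-0.002  0.004 -0.   ]
```

View pics/a.png

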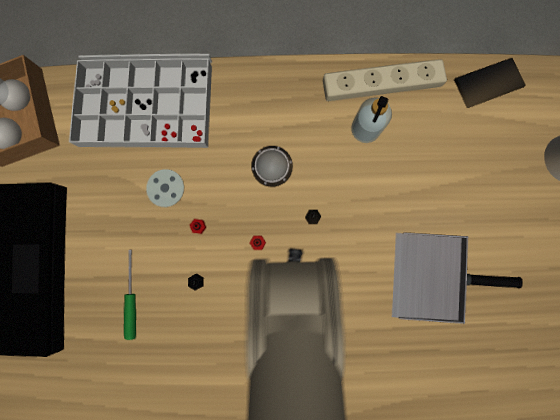

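The arm hides red_3 from above. The fingertips are at about (295,255), behind red_3 as planned. Descending and starting contact slowly.

Call:
{"fn": "play_rows", "kwargs": {"rows": [[0,1,14,0,0,0,14],[0,1,28,0,0,0,14],[0,1,40,0,0,0,14],[0,1,48,0,0,0,14],[0,1,53,0,0,0,14],[0,1,54,0,0,0,14],[-4,1,54,0,0,0,14],[-8,1,54,0,0,0,14]]}}

```text
t: 2.2
ee_pos: [470.5, -11.4, 10.3]
tool_rot: [2.374, 2.058, 0.001]
contact_force: [0.3, -0.2, 0.1]
grip_width: 12.2
grip_force: 0.0
```

Call:
{"fn": "play_rows", "kwargs": {"rows": [[-4,0,0,0,0,0,14],[-8,0,0,0,0,0,14],[-12,0,0,0,0,0,14],[-16,0,0,0,0,0,14],[-21,0,0,0,0,0,14],[-27,0,0,0,0,0,14],[-34,0,0,0,0,0,14],[-41,0,0,0,0,0,14]]}}

```text
t: 2.87
ee_pos: [464.2, -52.6, 9.8]
tool_rot: [-2.374, -2.057, -0.0]
contact_force: [-0.2, 0.2, 0.8]
grip_width: 12.1
grip_force: 0.2
```

Run:
```python
from h import *
go(429,-298,5,81.5)
im=manip.camera("scene")
for c,a in blobs(im,"red"): print(c.round(),a,ray("scene",c,14).round())
```

```text
t 2.87 [464.2 -52.6   9.8] f [-0.2  0.2  0.8] w 12.1
shift [-2.48e+02  1.00e-01  4.70e+00] turn [ 0.    -0.     0.005]
[257. 164.] 75 [470. -78.]
[299. 200.] 157 [552.  68.]
[350. 228.] 202 [590. 196.]
[312. 301.] 95 [788. 198.]
[354. 319.] 90 [793. 272.]
```

Call:
{"fn": "play_rows", "kwargs": {"rows": [[-8,0,1,0,0,0,14],[-17,0,2,0,0,0,14],[-26,0,3,0,0,0,14],[-35,0,3,0,0,0,14],[-44,0,3,0,0,0,14],[-53,0,3,0,0,0,14],[-62,0,3,0,0,0,14],[-71,0,3,0,0,0,14]]}}

```text
t: 3.58
ee_pos: [454.0, -123.1, 6.7]
tool_rot: [-2.375, -2.057, -0.0]
contact_force: [-0.3, -0.6, -0.4]
grip_width: 12.2
grip_force: 0.1
```

Run:
```python
from h import *
go(429,-298,7,81.5)
im=manip.camera("scene")
for c,a in blobs(im,"red")[:2]: print(c.round(),a,ray("scene",c,14).round())
cv2.imwrite("pics/b.png",cv2.resize(im[80:260,60:340,::-1],None,fx=2,fy=2))
```

```text
t 3.58 [ 454.  -123.1    6.7] f [-0.3 -0.6 -0.4] w 12.2
shift [-176.7    0.2   -0.3] turn [ 0.    -0.     0.005]
[299. 200.] 158 [552.  69.]
[350. 228.] 199 [590. 196.]
```

View pics/b.png

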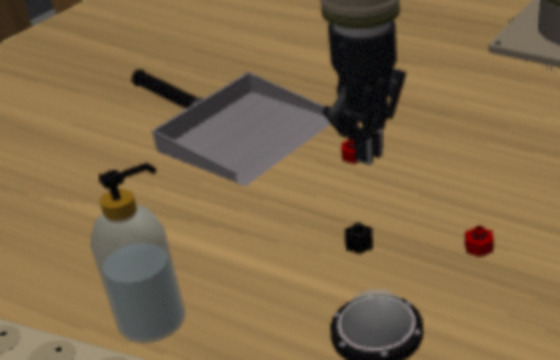

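The crop shows the red part directly ahead of the fingertips at about crop (350,150). I'll continue over the lip.

Call:
{"fn": "play_rows", "kwargs": {"rows": [[-8,0,0,0,0,0,14],[-17,0,0,0,0,0,14],[-26,0,0,0,0,0,14],[-34,0,0,0,0,0,14],[-41,0,0,0,0,0,14],[-48,0,0,0,0,0,14],[-54,0,0,0,0,0,14],[-60,0,0,0,0,0,14]]}}

```text
t: 4.3
ee_pos: [445.6, -182.1, 6.7]
tool_rot: [-2.374, -2.057, -0.0]
contact_force: [0.4, 0.8, -0.1]
grip_width: 12.0
grip_force: 0.2
```

Call:
{"fn": "play_rows", "kwargs": {"rows": [[-6,0,0,0,0,0,14],[-12,0,0,0,0,0,14],[-18,0,0,0,0,0,14],[-24,0,0,0,0,0,14],[-30,0,0,0,0,0,14],[-36,0,0,0,0,0,14],[-42,0,0,0,0,0,14],[-48,0,0,0,0,0,14]]}}

```text
t: 4.97
ee_pos: [438.7, -229.6, 6.7]
tool_rot: [-2.374, -2.057, -0.0]
contact_force: [-0.4, -0.3, 0.3]
grip_width: 11.8
grip_force: 0.2
```

Call:
{"fn": "play_rows", "kwargs": {"rows": [[-8,0,0,0,0,0,14],[-16,0,0,0,0,0,14],[-24,0,0,0,0,0,14],[-32,0,0,0,0,0,14],[-40,0,0,0,0,0,14],[-48,0,0,0,0,0,14],[-54,0,0,0,0,0,14],[-58,0,0,0,0,0,14]]}}

```text
t: 5.63
ee_pos: [430.3, -287.5, 6.7]
tool_rot: [2.375, 2.056, -0.0]
contact_force: [0.3, -0.2, -0.3]
grip_width: 12.0
grip_force: 0.1
```

Run:
```python
from h import *
go(429,-298,7,81.5)
im=manip.camera("scene")
for c,a in blobs(im,"red")[:3]: print(c.round(),a,ray("scene",c,14).round())
cv2.imwrite("pics/c2.png",cv2.resize(im[80:260,60:340,::-1],None,fx=2,fy=2))
```

```text
t 5.63 [ 430.3 -287.5    6.7] f [ 0.3 -0.2 -0.3] w 12.0
shift [-10.6   0.2  -0.3] turn [0.    0.    0.005]
[299. 200.] 159 [552.  68.]
[350. 228.] 200 [589. 196.]
[312. 301.] 95 [788. 198.]
```

View pics/c2.png

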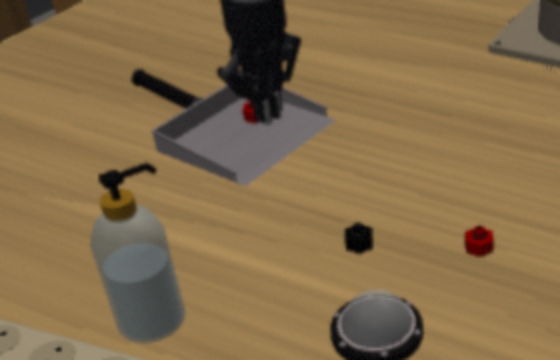

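red_3 is in the pan at about crop (252,112). Next is red_2: back off, raise, and move behind it.

Call:
{"fn": "play_rows", "kwargs": {"rows": [[5,0,0,0,0,0,14],[15,0,0,0,0,0,14],[20,0,-20,0,0,0,14],[25,0,-50,0,0,0,14],[45,0,-70,0,0,0,14],[80,-5,-75,0,0,0,14],[118,-15,-75,0,0,0,14],[156,-25,-75,0,0,0,14]]}}

```text
t: 6.35
ee_pos: [428.1, -125.8, 82.2]
tool_rot: [2.373, 2.057, 0.002]
contact_force: [0.1, 0.5, -0.3]
grip_width: 11.7
grip_force: 0.0
```

```bash
python3 -c "
from h import *
show();go(552,116,60,86)"
```

```text
red [197.3 225.9] 163 [585. 193.]
red [257.1 242.5] 155 [548.  66.]
red [438.1 294.7] 142 [ 428. -315.]
black [380.1 106.3] 135 [ 841. -210.]
black [312.8 216.4] 160 [600. -54.]
black [462.6 271.4] 293 [ 476. -371.]
black [195.1 281.5] 183 [468. 198.]
t 6.4 [ 427.1 -118.3   81.4] f [ 3.   5.4 -1. ] w 12.0
shift [249.  92.  22.] turn [-0.001 -0.003 -0.066]
```

Call:
{"fn": "play_rows", "kwargs": {"rows": [[37,14,0,0,0,-0.01,14],[74,28,0,0,0,-0.02,14],[111,42,0,0,0,-0.03,14],[148,56,0,0,0,-0.04,14],[185,70,2,0,0,-0.06,14],[221,82,5,0,0,-0.066,14],[249,92,15,0,0,-0.066,14],[249,92,22,0,0,-0.066,14]]}}

```text
t: 7.07
ee_pos: [555.3, 113.8, 59.1]
tool_rot: [-2.294, -2.144, -0.004]
contact_force: [-1.4, 0.4, -0.4]
grip_width: 11.8
grip_force: 0.0
```

```bash
python3 -c "
from h import *
manip.camera('top');go(552,116,6,86)"
```

```text
t 7.12 [553.5 109.9  57.5] f [-1.2 -0.7 -1.9] w 11.9
shift [ 5.9 -1.8 51.5] turn [-0.002 -0.    -0.   ]
```

Call:
{"fn": "play_rows", "kwargs": {"rows": [[2,-1,12,0,0,0,14],[4,-1,26,0,0,0,14],[4,-1,38,0,0,0,14],[4,-1,46,0,0,0,14],[4,-1,50,0,0,0,14],[4,-1,51,0,0,0,14],[1,-1,51,0,0,0,14],[-3,-1,51,0,0,0,14]]}}

```text
t: 7.78
ee_pos: [553.7, 101.9, 9.3]
tool_rot: [2.305, 2.134, 0.001]
contact_force: [0.3, 0.6, -0.0]
grip_width: 12.2
grip_force: 0.0
```

Call:
{"fn": "play_rows", "kwargs": {"rows": [[-4,0,0,0,0,0,14],[-8,0,0,0,0,0,14],[-12,0,0,0,0,0,14],[-16,0,0,0,0,0,14],[-20,0,0,0,0,0,14],[-25,0,0,0,0,0,14],[-31,0,0,0,0,0,14],[-38,0,0,0,0,0,14]]}}

```text
t: 8.45
ee_pos: [550.4, 63.7, 8.7]
tool_rot: [-2.305, -2.135, -0.0]
contact_force: [0.5, 0.3, -0.5]
grip_width: 12.0
grip_force: 0.1
```

```bash
python3 -c "
from h import *
go(524,-287,7,86)
im=manip.camera('scene')
for c,a in blobs(im,'red')[:3]: print(c.round(),a,ray('scene',c,14).round())"
```

```text
t 8.45 [550.4  63.7   8.7] f [ 0.5  0.3 -0.5] w 12.0
shift [-351.6    0.6    1.7] turn [ 0.    -0.    -0.007]
[187. 135.] 105 [ 430. -310.]
[285. 198.] 116 [558.  38.]
[351. 228.] 201 [589. 196.]
```

Call:
{"fn": "play_rows", "kwargs": {"rows": [[-8,0,1,0,0,0,14],[-17,0,2,0,0,0,14],[-27,0,2,0,0,0,14],[-37,0,2,0,0,0,14],[-47,0,2,0,0,0,14],[-57,0,2,0,0,0,14],[-67,0,2,0,0,0,14],[-77,0,2,0,0,0,14]]}}

```text
t: 9.17
ee_pos: [544.4, -13.9, 6.8]
tool_rot: [2.306, 2.134, 0.0]
contact_force: [0.0, 0.6, 0.4]
grip_width: 11.9
grip_force: 0.1
```

Call:
{"fn": "play_rows", "kwargs": {"rows": [[-10,0,0,0,0,0,14],[-20,0,0,0,0,0,14],[-30,0,0,0,0,0,14],[-40,0,0,0,0,0,14],[-50,0,0,0,0,0,14],[-60,0,0,0,0,0,14],[-70,0,0,0,0,0,14],[-79,0,0,0,0,0,14]]}}

```text
t: 9.83
ee_pos: [538.3, -92.6, 6.8]
tool_rot: [2.306, 2.134, 0.0]
contact_force: [-0.5, -0.5, -0.5]
grip_width: 12.1
grip_force: 0.1
```

```bash
python3 -c "
from h import *
go(524,-287,7,86)
im=manip.camera('scene')
for c,a in blobs(im,'red')[:3]: print(c.round(),a,ray('scene',c,14).round())"
```

```text
t 9.83 [538.3 -92.6   6.8] f [-0.5 -0.5 -0.5] w 12.1
shift [-194.9    0.7   -0.2] turn [ 0.     0.    -0.007]
[187. 135.] 104 [ 430. -310.]
[226. 177.] 74 [ 546. -118.]
[350. 228.] 200 [590. 196.]
```

Steering about 12 mm away from the pan's side wall while pushing.

Call:
{"fn": "play_rows", "kwargs": {"rows": [[-9,-0.7,0,0,0,0,14],[-18,-1.4,0,0,0,0,14],[-27,-2,0,0,0,0,14],[-36,-2.7,0,0,0,0,14],[-45,-3.4,0,0,0,0,14],[-54,-4,0,0,0,0,14],[-62,-4.7,0,0,0,0,14],[-70,-5.3,0,0,0,0,14]]}}

```text
t: 10.55
ee_pos: [527.5, -161.8, 6.7]
tool_rot: [-2.306, -2.134, 0.0]
contact_force: [-1.2, -0.1, -0.0]
grip_width: 11.9
grip_force: 0.1
```

Call:
{"fn": "play_rows", "kwargs": {"rows": [[-7,-0.5,0,0,0,0,14],[-14,-1,0,0,0,0,14],[-21,-1.6,0,0,0,0,14],[-28,-2.1,0,0,0,0,14],[-35,-2.6,0,0,0,0,14],[-42,-3.1,0,0,0,0,14],[-49,-3.7,0,0,0,0,14],[-56,-4.2,0,0,0,0,14]]}}

```text
t: 11.22
ee_pos: [519.2, -217.0, 6.7]
tool_rot: [-2.305, -2.134, -0.0]
contact_force: [0.4, 0.8, -0.2]
grip_width: 12.3
grip_force: 0.1
```

Call:
{"fn": "play_rows", "kwargs": {"rows": [[-8,-0.6,0,0,0,0,14],[-16,-1.2,0,0,0,0,14],[-24,-1.8,0,0,0,0,14],[-32,-2.4,0,0,0,0,14],[-40,-3,0,0,0,0,14],[-48,-3.6,0,0,0,0,14],[-55,-4,0,0,0,0,14],[-59,-4,0,0,0,0,14]]}}

```text
t: 11.88
ee_pos: [510.3, -276.2, 6.8]
tool_rot: [2.306, 2.133, -0.0]
contact_force: [0.5, -0.6, 0.2]
grip_width: 11.7
grip_force: 0.1
```

Call:
{"fn": "play_rows", "kwargs": {"rows": [[5,0,0,0,0,0,14],[15,0,0,0,0,0,14],[20,0,-20,0,0,0,14],[25,0,-50,0,0,0,14],[45,0,-70,0,0,0,14],[80,0,-75,0,0,0,14],[118,0,-75,0,0,0,14],[156,0,-75,0,0,0,14]]}}

```text
t: 12.55
ee_pos: [523.0, -116.4, 82.5]
tool_rot: [2.304, 2.135, 0.003]
contact_force: [0.3, 0.0, 0.0]
grip_width: 11.6
grip_force: 0.0
```

```bash
python3 -c "
from h import *
show();go(595,243,75,79)"
```

```text
red [197.3 225.9] 165 [585. 193.]
black [380.2 106.2] 134 [ 841. -210.]
black [312.8 216.4] 160 [600. -54.]
black [351.5 251.2] 278 [ 525. -133.]
black [462.3 279.5] 350 [ 458. -369.]
black [349.4 292.1] 306 [ 440. -126.]
black [195.1 281.5] 183 [468. 198.]
black [342.8 378. ] 344 [ 262. -107.]
t 12.6 [ 524.  -107.    81.7] f [ 2.6  8.2 -0.9] w 12.1
shift [354.   47.3   8.4] turn [-0.    -0.005  0.125]
```

Call:
{"fn": "play_rows", "kwargs": {"rows": [[38,5,0,0,0,0.03,14],[76,10,0,0,0,0.06,14],[114,16,0,0,0,0.09,14],[152,22,0,0,0,0.12,14],[190,28,0,0,0,0.15,14],[228,33,0,0,0,0.17,14],[266,38,0,0,0,0.17,14],[300,43,0,0,0,0.17,14]]}}

```text
t: 13.27
ee_pos: [587.8, 180.8, 81.7]
tool_rot: [-2.475, -1.934, -0.001]
contact_force: [0.6, 0.1, 0.8]
grip_width: 11.9
grip_force: 0.0
```

```bash
python3 -c "
from h import *
show();go(597,242,40,76.4)"
```

```text
red [431.  256.5] 158 [ 509. -303.]
red [438.  295.3] 158 [ 427. -315.]
black [380.2 106.2] 133 [ 841. -210.]
black [196.4 213.3] 305 [612. 195.]
black [312.8 216.4] 160 [600. -54.]
black [462.2 279.8] 355 [ 458. -369.]
black [195.1 281.5] 183 [468. 198.]
t 13.32 [587.8 189.3  81.5] f [-2.3  7.1  0.4] w 12.0
shift [53.1 -3.3 41.7] turn [-0.001 -0.005  0.001]
```

Both parts are in the pan. Now I'll get behind red_1 and descend.

Call:
{"fn": "play_rows", "kwargs": {"rows": [[16,-1,0,0,0,0,14],[32,-2,0,0,0,0,14],[44,-3,0,0,0,0,14],[51,-3,5,0,0,0,14],[53,-3,15,0,0,0,14],[53,-3,25,0,0,0,14],[53,-3,34,0,0,0,14],[53,-3,40,0,0,0,14]]}}

```text
t: 13.98
ee_pos: [598.0, 226.9, 39.7]
tool_rot: [-2.48, -1.929, 0.004]
contact_force: [0.1, -0.3, -0.8]
grip_width: 11.9
grip_force: 0.0
```

Call:
{"fn": "play_rows", "kwargs": {"rows": [[0,0,10,0,0,0,14],[0,0,19,0,0,0,14],[0,0,26,0,0,0,14],[0,0,31,0,0,0,14],[0,0,33,0,0,0,14],[0,0,33,0,0,0,14],[0,0,33,0,0,0,14],[0,0,33,0,0,0,14]]}}

```text
t: 14.65
ee_pos: [599.1, 228.7, 9.3]
tool_rot: [2.478, 1.931, 0.001]
contact_force: [0.5, 0.5, 0.3]
grip_width: 11.8
grip_force: 0.0
```

```bash
python3 -c "
from h import *
go(477,-254,6.7,76.4)"
```

```text
t 14.65 [599.1 228.7   9.3] f [0.5 0.5 0.3] w 11.8
shift [-4.979e+02 -3.000e-01  2.300e+00] turn [ 0.001 -0.001 -0.01 ]
```

Call:
{"fn": "play_rows", "kwargs": {"rows": [[0,-2,1,0,0,0,14],[0,-4,2,0,0,0,14],[-3,-4,2,0,0,0,14],[-7,-4,2,0,0,0,14],[-11,-4,2,0,0,0,14],[-15,-4,2,0,0,0,14],[-20,-4,2,0,0,0,14],[-26,-4,2,0,0,0,14]]}}

```text
t: 15.32
ee_pos: [588.4, 203.9, 6.8]
tool_rot: [-2.478, -1.931, -0.0]
contact_force: [0.7, 0.1, -0.7]
grip_width: 11.6
grip_force: 0.1
```

Call:
{"fn": "play_rows", "kwargs": {"rows": [[-7,0,0,0,0,0,14],[-15,0,0,0,0,0,14],[-23,0,0,0,0,0,14],[-32,0,0,0,0,0,14],[-41,0,0,0,0,0,14],[-50,0,0,0,0,0,14],[-60,0,0,0,0,0,14],[-70,0,0,0,0,0,14]]}}

```text
t: 15.98
ee_pos: [571.1, 135.4, 6.8]
tool_rot: [-2.478, -1.931, -0.0]
contact_force: [0.2, 0.7, -0.2]
grip_width: 12.0
grip_force: 0.1
```

```bash
python3 -c "
from h import *
go(477,-254,6.7,76.4)
im=manip.camera('scene')
for c,a in blobs(im,'red')[:3]: print(c.round(),a,ray('scene',c,14).round())"
```

```text
t 15.98 [571.1 135.4   6.8] f [ 0.2  0.7 -0.2] w 12.0
shift [-400.6    4.     0. ] turn [-0.   -0.   -0.01]
[187. 135.] 104 [ 430. -310.]
[171. 151.] 112 [ 512. -300.]
[313. 212.] 91 [577. 110.]
```

Call:
{"fn": "play_rows", "kwargs": {"rows": [[-10,0,0,0,0,0,14],[-20,0,0,0,0,0,14],[-30,0,0,0,0,0,14],[-40,0,0,0,0,0,14],[-50,0,0,0,0,0,14],[-60,0,0,0,0,0,14],[-70,0,0,0,0,0,14],[-80,0,0,0,0,0,14]]}}

```text
t: 16.7
ee_pos: [551.5, 57.9, 6.7]
tool_rot: [-2.478, -1.931, -0.0]
contact_force: [-0.4, 0.2, 0.0]
grip_width: 12.0
grip_force: 0.1
```

Call:
{"fn": "play_rows", "kwargs": {"rows": [[-10,0,0,0,0,0,14],[-20,0,0,0,0,0,14],[-30,0,0,0,0,0,14],[-40,0,0,0,0,0,14],[-50,0,0,0,0,0,14],[-60,0,0,0,0,0,14],[-70,0,0,0,0,0,14],[-80,0,0,0,0,0,14]]}}

```text
t: 17.37
ee_pos: [532.0, -19.6, 6.8]
tool_rot: [-2.478, -1.931, -0.0]
contact_force: [0.9, 0.1, 1.1]
grip_width: 11.8
grip_force: 0.1
```

Call:
{"fn": "play_rows", "kwargs": {"rows": [[-10,0,0,0,0,0,14],[-20,0,0,0,0,0,14],[-30,0,0,0,0,0,14],[-40,0,0,0,0,0,14],[-50,0,0,0,0,0,14],[-60,0,0,0,0,0,14],[-70,0,0,0,0,0,14],[-80,0,0,0,0,0,14]]}}

```text
t: 18.03
ee_pos: [512.4, -97.2, 6.7]
tool_rot: [-2.478, -1.931, -0.0]
contact_force: [0.6, 0.3, -0.6]
grip_width: 12.4
grip_force: 0.1
```

```bash
python3 -c "
from h import *
go(474,-254,6.7,76.4)
im=manip.camera('scene')
for c,a in blobs(im,'red')[:3]: print(c.round(),a,ray('scene',c,14).round())"
```

```text
t 18.03 [512.4 -97.2   6.7] f [ 0.6  0.3 -0.6] w 12.4
shift [-161.4    1.1    0. ] turn [-0.   -0.   -0.01]
[187. 135.] 104 [ 430. -310.]
[171. 151.] 111 [ 512. -300.]
[312. 301.] 97 [788. 198.]
```

```bash
python3 -c "
from h import *
im=manip.camera('scene')
cv2.imwrite('pics/d.png',cv2.resize(im[100:220,120:300,::-1],None,fx=3,fy=3))"
```

```text
(no output)
```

View pics/d.png

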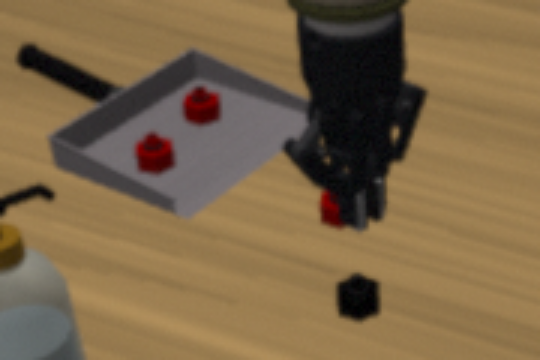

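red_1 is still against the fingertips at crop (333,208), and the other two lie in the pan at (202,105) and (155,155). Continuing the push.

Call:
{"fn": "play_rows", "kwargs": {"rows": [[-9,0,0,0,0,0,14],[-18,0,0,0,0,0,14],[-27,0,0,0,0,0,14],[-36,0,0,0,0,0,14],[-45,0,0,0,0,0,14],[-54,0,0,0,0,0,14],[-62,0,0,0,0,0,14],[-69,0,0,0,0,0,14]]}}

```text
t: 18.8
ee_pos: [495.5, -164.2, 6.7]
tool_rot: [2.479, 1.93, -0.0]
contact_force: [-0.1, 0.5, -0.0]
grip_width: 11.9
grip_force: 0.1
```

Call:
{"fn": "play_rows", "kwargs": {"rows": [[-7,0,0,0,0,0,14],[-14,0,0,0,0,0,14],[-21,0,0,0,0,0,14],[-28,0,0,0,0,0,14],[-35,0,0,0,0,0,14],[-42,0,0,0,0,0,14],[-49,0,0,0,0,0,14],[-55,0,0,0,0,0,14]]}}

```text
t: 19.47
ee_pos: [482.1, -217.3, 6.7]
tool_rot: [2.478, 1.93, 0.0]
contact_force: [0.6, 1.2, -0.0]
grip_width: 11.8
grip_force: 0.1
```

Call:
{"fn": "play_rows", "kwargs": {"rows": [[-6,0,0,0,0,0,14],[-12,0,0,0,0,0,14],[-18,0,0,0,0,0,14],[-24,0,0,0,0,0,14],[-29,0,0,0,0,0,14],[-33,0,0,0,0,0,14],[-36,0,0,0,0,0,14],[-37,0,0,0,0,0,14]]}}

```text
t: 20.13
ee_pos: [473.2, -252.9, 6.7]
tool_rot: [2.479, 1.93, -0.0]
contact_force: [0.2, -0.9, 0.4]
grip_width: 12.0
grip_force: 0.1
```

Call:
{"fn": "play_rows", "kwargs": {"rows": [[5,0,0,0,0,0,14],[15,0,0,0,0,0,14],[20,0,-20,0,0,0,14],[25,0,-50,0,0,0,14],[45,0,-80,0,0,0,14],[80,0,-90,0,0,0,14],[118,0,-90,0,0,0,14],[156,0,-90,0,0,0,14]]}}

```text
t: 20.8
ee_pos: [512.4, -98.4, 98.0]
tool_rot: [2.477, 1.93, 0.004]
contact_force: [1.0, -0.1, -0.3]
grip_width: 11.7
grip_force: 0.0
```

Call:
{"fn": "play_rows", "kwargs": {"rows": [[36,0,0,0,0,0,14],[72,0,0,0,0,0,14],[108,0,0,0,0,0,14],[144,0,0,0,0,0,14],[170,0,0,0,0,0,14],[180,0,0,0,0,0,14],[180,0,0,0,0,0,14],[180,0,0,0,0,0,14]]}}

```text
t: 21.47
ee_pos: [555.1, 73.8, 96.5]
tool_rot: [2.477, 1.932, -0.001]
contact_force: [0.2, -0.4, -0.2]
grip_width: 12.0
grip_force: 0.0
```

```bash
python3 -c "
from h import *
im=show();cv2.imwrite('pics/e.png',im[:,:,::-1]);go(474,0,100,76)"
```

```text
red [431.  256.4] 158 [ 509. -303.]
red [420.7 276.6] 163 [ 468. -279.]
red [438.1 295.4] 154 [ 427. -315.]
black [380.1 106.3] 133 [ 841. -210.]
black [252.3 221.3] 134 [593.  75.]
black [173.4 237. ] 162 [563. 245.]
black [266.1 218.8] 107 [598.  46.]
black [312.8 216.4] 160 [600. -54.]
black [462.2 279.7] 362 [ 458. -369.]
t 21.52 [555.1  72.4  96.6] f [-0.1 -0.8 -0.6] w 11.3
shift [-90.1 -60.8  -3.3] turn [-0.     0.001 -0.003]
```

View pics/e.png

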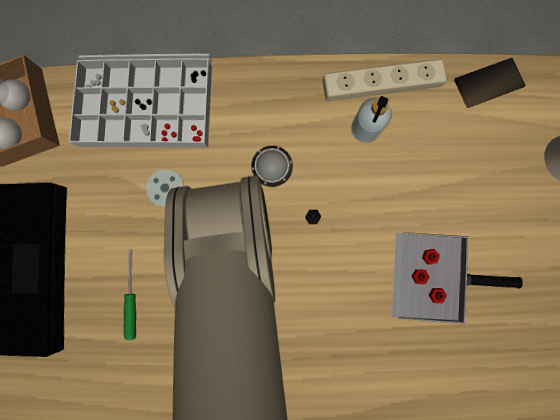

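All three reds lie in the pan at (431,256), (421,277) and (438,295), about 38 mm or more past the front edge of the floor. The tool is clear and nothing else visible has moved; plug_2 is hidden under the arm, but it was unmoved when last seen and the last push stayed well clear of it.

```bash
python3 -c "
from bench import manip
print(manip.close_job())"
```

```text
the job is handed in; nothing more can be done
None
```

I swept all three red penetrators into the pan, about 38 mm or more past the front edge of its floor, and handed the job in at about 21.5 s with no verdict returned; nothing else was seen to move, though the arm hid plug_2 in the last picture.

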